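# Level the wok burner with its front foot

### The job

The double wok burner's deck floats on a springy seal and sits low at the front. Grip the wing knob of its levelling foot, at the front edge in the middle between the two round burner knobs, and press it down until you feel the foot reach its stop; then, keeping it pressed fully down, turn it clockwise until the bubble of the spirit level lying on the deck stands centred between its two black lines. Finish like that, your fingers still holding the knob pressed down on its stop with the bubble centred, and leave the spice tin and the ginger jar where they are.

Things in the scene. Friction and masses are not known exactly. Their poses are not given: they have to be found in the camera images.
- hob: Countertop double wok burner; its base is fixed. Origin: on the counter below the centre of its 380 x 600 mm steel deck, whose top is about 75 mm up; x away from the robot, y left. Here (mm): foot knob at (-140, 0), 48 mm round burner knobs at (-155, +-220), wok rings of 110 mm radius, 41 mm above the deck, at (20, +-175). The deck tips about the line x = 100.
- knob_grip (a point): Grip point on the steel foot knob's axis, 36 mm above the deck: x along the wing, y across it, z up; moves and turns with the knob. The knob is a 60 mm disc, 12 mm thick, with an upright wing on it 54 mm long, 14 mm wide, 34 mm tall (10 mm of it above this point, 24 below). Grasp the 14 mm from above.
- foot_knob (a joint): Turn of the foot knob, rad, growing clockwise seen from above (-0.3 to 0.3 at the start, stops at -0.6 and 2.2). It takes 0.25 N m and stays where left. Each rad clockwise raises the deck's front by 0.016 rad, and the pressed knob by 4 mm. Needs about 0.3 to 1.5 rad, different each time.
- seal (a joint): Lift of the deck's front off the foot's stop, rad of tilt: 0.020 (knob 5 mm up) when nothing presses, 0 when the knob is pressed fully down; under 0.002 counts as down. The seal's spring resists with 4 N at the knob at first, 8 N at the end; then the stop is rigid. 10 to 20 N holds it down.
- bubble (a joint): Bubble's place along the vial, m: 0 centred, positive to the burner's far end (front low). It runs to the high end by 1.2 mm per mrad of tilt, up to 28 mm, and settles in 0.5 s. It is right only with the knob pressed on its stop: released, the front stands 0.020 rad higher. The pale bubble is 16 mm long; centred means within 3 mm, between the lines.
- vial_mid (a point): Middle of the vial on top of the spirit level, 34 mm above the deck; x to the far end, y left, z up from the deck. The level is an aluminium bar 190 x 32 mm, 24 mm tall, fixed along the deck's centre line beyond the foot knob. The olive vial is 78 mm long with two black lines 23 mm apart about its middle.
- spice_tin: Bystander: screw-top stainless spice tin, 64 mm wide, 66 mm tall, loose on the counter right (-y) of the burner. Origin: centre of its underside.
- ginger_jar: Bystander: white ceramic ginger jar, 120 mm wide, 164 mm tall, left (+y) of the burner. Origin: centre of its underside.

How it is judged:
By the outcome, as a careful person would: the job done as asked, in the order asked, and still so for the second after the job is handed in, while the arm keeps its last pose, push and grip.
It also fails if it takes over 38 s, if anything falls off the work surface, if the arm or the gripper's body presses on something with over 40 N, if the wrist force passes 120 N, or if a joint passes its speed limit or range.

### The arm

A 6-joint arm with a two-finger parallel gripper is mounted at the origin on the work surface. World frame = base frame: x ahead of the robot, y to its left, z up, the work surface at z = 0. Lengths are in m, angles in rad, forces in N, time in s.
With the tool pointing down it reaches from about 0.25 to 0.725 m from the base axis. Payload 9.7 kg.
Tool frame: the origin (TCP) lies at the very end of the fingers, on their centre line; the grasp point (between the pads) lies 19 mm behind it (env.tcp_to_grasp is the distance from the TCP to the grasp point, in m); z points along the fingers, y is the line along which they close (so a half turn about z gives the same grasp; the last joint's range is limited). The gripper opens to 85 mm and grips with 20 to 120 N. Pads are 22 mm wide; open, the fingers measure 114 mm over their backs; the gripper's body (76 mm by 85 mm) begins 54 mm behind the grasp point. The pads swing forward as they close: fully open they stand 13 mm farther back than shut.
Start: joints at [1.147, 0.087, 0.176, 1.66, 0, 1.571], TCP at [0.226, 0.501, 0.231] pointing down, gripper open.
Joint ranges: [-3.13, 3.13], [-0.85, 1.81], [-1.15, 1.24], [-2.2, 2.28], [-1.44, 1.52], [-3.14, 3.14]. Speed limits (rad/s): [2.22, 2.22, 2.57, 3.14, 3.14, 3.14].

### API

Orientations are given as a rotation vector (axis times angle).
In Python, from rig import env gives the robot as it stands. The module is installed in compiled form; this text tells all that it offers.
- The arm moves only by the tool servo_tool, never from a script. Its argument "increments" is one flat list of numbers, 7 for each row, row after row: the turn, a rotation vector about the world's x, y, z in rad, then the shift along the world's x, y, z in cm, then the finger opening in cm, from 0 to 8.54. In form: [ax, ay, az, x, y, z, grip, ax, ay, az, x, y, z, grip, ...]. A call has 1 to 8 rows; each row shifts and turns the commanded pose from where the row before left it; what a row does not reach is not made up. A row lasts 1/10 s, in which the tool goes at most 50 mm and 8.59 degrees, less where a joint would pass 70% of its speed; a pose out of reach is approached as far as the arm can. A call is refused whole if a number of a shift passes 5 or a number of a turn 0.15, either way. A call with a gripper value outside its range is refused whole. The fingers move at their own pace and stop on an object; the grip force is fixed at half the most. Time passes only in rows, so rows that do not move let the fingers close. It gives the time, the measured TCP pose, the force, the opening and the grip force at its end, in the units of the state.
- env.get_state(): the state, without advancing time (a new reading comes with each control period).
- env.grab_frame(name): name is "scene" or "top" or "wrist"; returns (picture, depth): 480x640x3 uint8, red, green, blue; 480x640 float32, m along the optical axis (not along the pixel's ray), 0 where there is no reading.
- env.camera_params(name): a dict with "fov_y" (degrees; the focal length in pixels is half the picture's height over the tangent of half this angle, whatever the lens; pixels are square), "cx", "cy" (the principal point, pixels), "rvec" (rotation vector, rad) and "tvec" (3), from world to camera coordinates, as OpenCV has them. Camera axes: x right, y down, z forward; pixel columns grow to the right and rows downward; lengths in m; the calibration is good to about 2 mm. A picture is of the moment at which its call begins: read the wrist's pose just before it. camera_params takes no time and is no camera call; for the wrist camera it gives the pose at the moment of the call.
- env.job_done(): hands the job in; it is judged then, once.
Trained networks look in the newest picture that a camera, given by its name, has taken for a name from the list of things; names that differ only in an ending like _2 or _b are one class to them, and where a whole thing is asked for, a point or a joint stands for the part that bears it (a point fixed in the world has none). Each returns a list of dicts, best first, with "score" (0 to 1); they miss things now and then, are a little off and sometimes report something else, mostly with a low value. They report only what shows in the picture. A call takes as long as a camera call.
- env.boxes_of(camera, target): "position" ([column, row] in pixels, amid what is visible of it).
The state is a dict: "clock": time; "joints": joint angles; "joint_velocities": joint speeds; "joint_efforts": joint torques, N m; "eef_pos": TCP position; "eef_rot": TCP orientation; "contact_force": force on the tool from outside, world axes, zero at the start; "torque": the same for the moment, N m; "gripper_width": finger opening in m; "finger_force": force on a finger pad.
Only numpy, scipy, OpenCV 4.12 (cv2) and the standard library are available. Lean on these libraries where they do the work, as an engineer would, in place of code of your own. Each camera call takes 0.05 s, during which the arm holds its last target. There are 200 camera calls.

## Working session

There is one attempt and no reset: what is moved stays moved. The work goes in short steps, Python scripts to look and compute and a tool call to move; the robot and the scene stay as the last step left them, time stands still between calls to the robot, and variables do not carry over. Pictures are saved under pics/ and viewed, at most 10 in all, crops included, and the job is handed in when it is done.

Besides the shell and the picture viewer there is one more tool, called by a JSON object that holds its "method" and its "body", one argument or row to a line. servo_tool: Moves the arm, as the interface text tells. Its arguments: {"type":"object","properties":{"increments":{"type":"array","items":{"type":"number"}}},"required":["increments"]}

```bash
mkdir -p pics
cat > h.py <<'E'
import numpy as np, cv2
from rig import env
def grab(cam,name=None):
    im,d=env.grab_frame(cam)
    if name: cv2.imwrite('pics/'+name,cv2.cvtColor(im,cv2.COLOR_RGB2BGR))
    return im,d
def cam(c):
    p=env.camera_params(c); f=240/np.tan(np.radians(p['fov_y'])/2)
    R=cv2.Rodrigues(np.array(p['rvec'],float))[0]; return f,p['cx'],p['cy'],R,np.array(p['tvec'],float)
def world(P,u,v,z):
    f,cx,cy,R,t=P; return R.T@(np.array([(u-cx)/f*z,(v-cy)/f*z,z])-t)
def atheight(P,u,v,h):
    f,cx,cy,R,t=P; o=-R.T@t; d=R.T@np.array([(u-cx)/f,(v-cy)/f,1]); return o+d*(h-o[2])/d[2]
def pix(P,X):
    f,cx,cy,R,t=P; c=R@np.array(X)+t; return np.array([f*c[0]/c[2]+cx,f*c[1]/c[2]+cy])
E
python3 - <<'E'
from h import *
s=env.get_state(); print(s['clock'],s['eef_pos'],s['eef_rot'],env.tcp_to_grasp)
for c in ['top','scene']:
    im,d=grab(c,c+'1.png'); P=cam(c); print(c,P[0],-P[3].T@P[4])
    for n in ['knob_grip','hob','vial_mid','bubble','spice_tin','ginger_jar']:
        for b in env.boxes_of(c,n)[:2]:
            u,v=b['position']; z=d[int(v),int(u)]
            print(c,n,round(b['score'],2),np.round([u,v]),z and np.round(world(P,u,v,z),3))
print(env.get_state()['clock'])
E
```

```text
0.0 [0.22605499 0.50113912 0.23059242] [-6.60559448e-01 -3.07108023e+00  2.04102392e-03] 0.0187
top 606.0734863332284 [0.40133518 0.03391136 1.6370185 ]
top hob 0.85 [315. 241.] [0.577 0.024 0.101]
top vial_mid 0.58 [313. 241.] [0.578 0.027 0.098]
top spice_tin 0.82 [468. 260.] 0.0
top spice_tin 0.33 [315. 293.] [0.443 0.027 0.115]
top ginger_jar 0.75 [160. 290.] [0.46  0.403 0.149]
scene 534.2790377359509 [ 1.32322137 -0.56197167  1.04981592]
scene knob_grip 0.83 [265. 221.] [0.445 0.019 0.093]
scene hob 0.75 [289. 270.] [ 0.64  -0.051  0.116]
scene vial_mid 0.8 [291. 264.] [ 0.596 -0.013  0.074]
scene spice_tin 0.92 [150. 327.] [ 0.547 -0.375  0.067]
scene spice_tin 0.41 [266. 220.] [0.45  0.017 0.101]
scene ginger_jar 0.58 [380. 173.] [0.498 0.387 0.112]
0.7
```

View pics/top1.png

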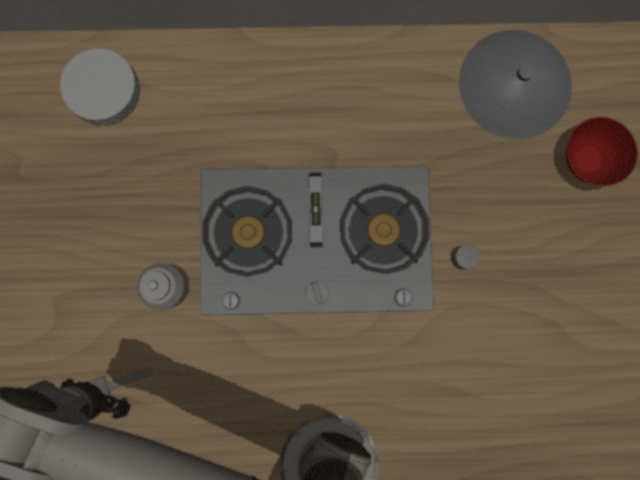

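View pics/scene1.png

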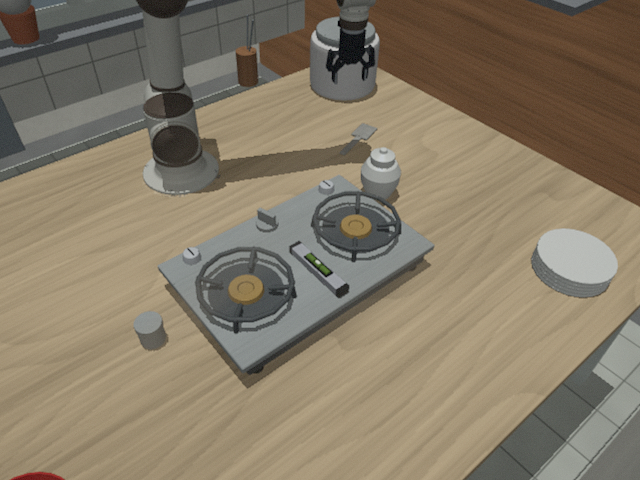

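The top picture shows the foot knob at (317,292), the level at (316,209) and the burner knobs at (231,300) and (403,297). In the scene picture the wing is at (266,216). The next step is to work out the hob yaw and the wing angle.

Run:
```python
from h import *
P=cam('top')
a=atheight(P,231,300,.09);b=atheight(P,403,297,.09);k=atheight(P,317,292.5,.1)
print(a,b,k, 'yaw',np.degrees(np.arctan2(*( -(a-b)[:1],(a-b)[1]))))
im=cv2.imread('pics/top1.png'); c=cv2.resize(im[160:320,287:347],None,fx=7,fy=7,interpolation=cv2.INTER_CUBIC)
c=np.hstack([c[:525],c[595:]]) if 0 else c
kn=cv2.resize(im[275:310,297:337],None,fx=10,fy=10,interpolation=cv2.INTER_CUBIC)
lv=cv2.resize(im[165:250,300:332],None,fx=6,fy=6,interpolation=cv2.INTER_CUBIC)
o=np.zeros((510,600,3),np.uint8);o[:350,:400]=kn;o[:510,400:592]=lv
cv2.imwrite('pics/crop1.png',o)
```

```text
[0.43178854 0.23974529 0.09      ] [ 0.42886754 -0.19754262  0.09      ] [0.44524832 0.0213615  0.1       ] yaw [-0.38271934]
```

View pics/crop1.png

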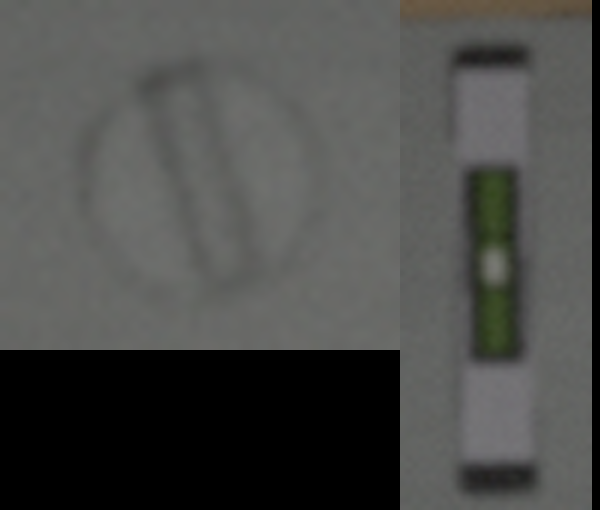

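The crop shows the disc centred near (317,293) and the wing yawed about +15° (CCW). The bubble is near centre while the knob is released, so I expect about 1.2 rad clockwise once it is pressed. Now moving above the knob.

{"method": "servo_tool", "body": {
  "increments": [0,0,0.06,1.8,-4,0,8.5,0,0,0.06,1.8,-4,0,8.5,0,0,0.06,1.8,-4,0,8.5,0,0,0.06,1.8,-4,0,8.5,0,0,0.06,1.8,-4,0,8.5,0,0,0.06,1.8,-4,0,8.5,0,0,0.06,1.8,-4,0,8.5,0,0,0.06,1.8,-4,0,8.5]
}}

```text
clock: 1.5
eef_pos: [0.3705, 0.1797, 0.2315]
eef_rot: [-0.093, 3.139, 0.001]
contact_force: [0.6, 0.1, 0.6]
gripper_width: 0.0849
finger_force: 0.0
```

{"method": "servo_tool", "body": {
  "increments": [0,0,0.05,1.8,-4,0,8.5,0,0,0.05,1.8,-4,0,8.5,0,0,0.05,1.8,-4,0,8.5,0,0,0.05,1.8,-4,0,8.5,0,0,0,0,0,0,8.5,0,0,0,0,0,0,8.5]
}}

```text
clock: 2.1
eef_pos: [0.4423, 0.0205, 0.2312]
eef_rot: [0.397, -3.116, -0.0]
contact_force: [-0.0, 0.5, -0.3]
gripper_width: 0.085
finger_force: 0.0
```

Run:
```python
from h import *
s=env.get_state(); print(s['clock'],s['eef_pos'],s['eef_rot'],s['joints'],s['contact_force'],s['torque'])
R=cv2.Rodrigues(np.array(s['eef_rot']))[0]; print('ytool yaw',np.degrees(np.arctan2(R[1,1],R[0,1])), R[:,2])
P=cam('wrist'); im,d=grab('wrist','w1.png'); print(P[0],-P[3].T@P[4])
for n in ['knob_grip','bubble','vial_mid']:
    for b in env.boxes_of('wrist',n)[:2]:
        u,v=b['position']; z=d[int(v),int(u)]; print(n,b['score'],u,v,world(P,u,v,z))
```

```text
2.1 [0.4422657  0.02051399 0.23117295] [ 3.96549620e-01 -3.11609404e+00 -3.29899895e-04] [ 4.62348725e-02 -1.67284103e-01 -7.01627725e-02  1.66830109e+00
  1.79852218e-04 -2.06921521e-01] [-0.01939874  0.4978931  -0.26053707] [-0.00919816  0.04264175  0.01753937]
ytool yaw 104.5047884299704 [-3.91337984e-04  1.61938255e-04 -9.99999910e-01]
399.074415856733 [0.36591363 0.00088096 0.37453699]
knob_grip 0.58 321.1 217.3 [0.43296238 0.01849245 0.12191004]
knob_grip 0.47 272.9 270.2 [ 0.49801755 -0.00493096  0.07561254]
vial_mid 0.57 324.0 219.6 [0.4339833  0.02072512 0.12197101]
```

View pics/w1.png

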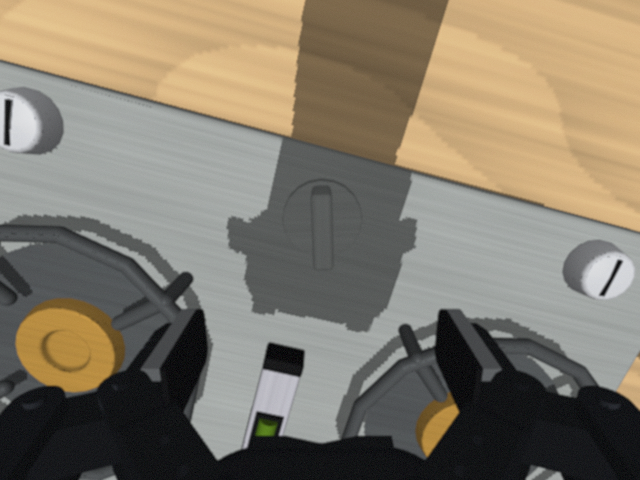

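The wrist view shows the wing top running from (320,188) to (323,268), nearly upright in the image, so it is well aligned with the pads. Depth will give me the wing's exact position.

Run:
```python
from h import *
P=cam('wrist'); im,d=grab('wrist')
vv,uu=np.mgrid[170:290,280:365]; W=np.array([world(P,u,v,d[v,u]) for u,v in zip(uu.ravel(),vv.ravel())])
m=(W[:,2]>.114)&(W[:,2]<.14); T=W[m][:,:2].astype(np.float32); r=cv2.minAreaRect(T*1000)
print(m.sum(),T.mean(0),np.median(W[m][:,2]),r)
vx,vy,_,_=cv2.fitLine(T,cv2.DIST_L2,0,.01,.01).ravel(); print('yaw',np.degrees(np.arctan2(vy,vx)))
disc=(W[:,2]>.082)&(W[:,2]<.092); print(disc.sum(),(W[disc].max(0)+W[disc].min(0))/2, W[disc].max(0)-W[disc].min(0),'deck',np.median(W[W[:,2]<.08][:,2]))
```

```text
1599 [0.4418684  0.02104568] 0.12162197093294304 ((443.4864196777344, 21.464061737060547), (53.817256927490234, 14.045278549194336), 16.481992721557617)
yaw 16.13496
3350 [0.44339945 0.02150986 0.08697919] [0.05905942 0.05940775 0.00987281] deck 0.07589199612425708
```

{"method": "servo_tool", "body": {
  "increments": [0,0,0.03,0.1,0.1,-3.5,8.5,0,0,0,0,0,-3.5,8.5,0,0,0,0,0,-3.5,8.5,0,0,0,0,0,-3.0,8.5,0,0,0,0,0,0,4,0,0,0,0,0,0,0,0,0,0,0,0,0,0,0,0,0,0,0,0,0]
}}

```text
clock: 3.15
eef_pos: [0.4441, 0.0225, 0.0981]
eef_rot: [-0.448, 3.107, -0.0]
contact_force: [0.4, 1.3, -0.2]
gripper_width: 0.0278
finger_force: 0.0
```

{"method": "servo_tool", "body": {
  "increments": [0,0,0,0,0,0,0,0,0,0,0,0,0,0,0,0,0,0,0,0,0,0,0,0,0,0,0,0]
}}

```text
clock: 3.55
eef_pos: [0.4439, 0.022, 0.097]
eef_rot: [-0.447, 3.108, -0.001]
contact_force: [1.5, -4.9, 5.4]
gripper_width: 0.0129
finger_force: 62.4
```

{"method": "servo_tool", "body": {
  "increments": [0,0,0,0,0,-0.2,0,0,0,0,0,0,0,0]
}}

```text
clock: 3.75
eef_pos: [0.4434, 0.022, 0.095]
eef_rot: [-0.447, 3.109, -0.001]
contact_force: [-2.0, -5.6, 7.9]
gripper_width: 0.0128
finger_force: 62.9
```

{"method": "servo_tool", "body": {
  "increments": [0,0,0,0,0,-0.2,0,0,0,0,0,0,0,0]
}}

```text
clock: 3.95
eef_pos: [0.443, 0.0219, 0.0931]
eef_rot: [-0.447, 3.109, -0.001]
contact_force: [-4.5, -4.4, 10.6]
gripper_width: 0.0128
finger_force: 63.3
```

{"method": "servo_tool", "body": {
  "increments": [0,0,0,0,0,-0.1,0,0,0,0,0,0,0,0]
}}

```text
clock: 4.15
eef_pos: [0.443, 0.0219, 0.0927]
eef_rot: [-0.447, 3.109, -0.001]
contact_force: [-7.7, -4.9, 15.1]
gripper_width: 0.0128
finger_force: 64.1
```

{"method": "servo_tool", "body": {
  "increments": [0,0,0,-0.1,-0.1,-0.05,0,0,0,0,0,0,0,0]
}}

```text
clock: 4.35
eef_pos: [0.4429, 0.0217, 0.0927]
eef_rot: [-0.448, 3.106, 0.001]
contact_force: [-3.5, 0.7, 15.4]
gripper_width: 0.0126
finger_force: 64.0
```

```bash
cat >> h.py <<'E'
def look(name):
    s=env.get_state(); R=cv2.Rodrigues(np.array(s['eef_rot']))[0]
    print(s['clock'],np.round(s['eef_pos'],4),'yaw',np.degrees(np.arctan2(R[1,1],R[0,1])),np.round(s['contact_force'],1),s['joints'][5])
    out=np.zeros((510,800,3),np.uint8)
    im,_=grab('top'); out[:510,:192]=cv2.resize(im[165:250,300:332],None,fx=6,fy=6,interpolation=cv2.INTER_CUBIC)
    im,_=grab('scene'); out[:480,200:800]=cv2.resize(im[230:310,270:370],None,fx=6,fy=6,interpolation=cv2.INTER_CUBIC)
    cv2.imwrite('pics/'+name,out[:,:,::-1])
E
python3 -c "
from h import *
look('b1.png')"
```

```text
4.35 [0.4429 0.0217 0.0927] yaw 106.40060863570851 [-3.5  0.7 15.4] -0.23795004768866737
```

View pics/b1.png

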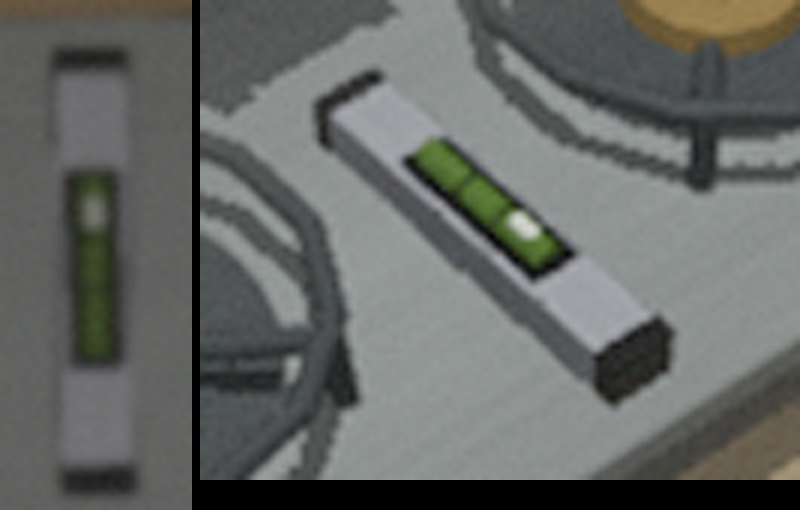

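The bubble is 54 px (about 22 mm) toward the far end, up from about -1 mm when released, which matches the stop being reached. That needs about 1.16 rad clockwise with roughly 4 mm/rad of rise.

{"method": "servo_tool", "body": {
  "increments": [0,0,-0.1,0,0,0.03,0,0,0,-0.1,0,0,0.04,0,0,0,-0.1,0,0,0.04,0,0,0,0,0,0,0,0]
}}

```text
clock: 4.85
eef_pos: [0.4432, 0.0218, 0.0938]
eef_rot: [0.026, 3.138, 0.002]
contact_force: [-2.3, -0.2, 14.6]
gripper_width: 0.0125
finger_force: 64.0
```

{"method": "servo_tool", "body": {
  "increments": [0,0,-0.1,0,0,0.04,0,0,0,-0.1,0,0,0.04,0,0,0,-0.1,0,0,0.04,0,0,0,-0.1,0,0,0.04,0,0,0,0,0,0,0,0]
}}

```text
clock: 5.35
eef_pos: [0.4436, 0.0219, 0.0954]
eef_rot: [0.649, 3.07, 0.003]
contact_force: [0.7, -0.4, 13.6]
gripper_width: 0.0127
finger_force: 63.7
```

{"method": "servo_tool", "body": {
  "increments": [0,0,-0.1,0,0,0.04,0,0,0,-0.1,0,0,0.04,0,0,0,-0.1,0,0,0.04,0,0,0,-0.1,0,0,0.04,0,0,0,0,0,0,0,0,0,0,0,0,0,0,0,0,0,0,0,0,0,0,0,0,0,0,0,0,0]
}}

```text
clock: 6.15
eef_pos: [0.4439, 0.0218, 0.097]
eef_rot: [1.242, 2.882, 0.005]
contact_force: [3.4, 0.9, 11.7]
gripper_width: 0.0129
finger_force: 63.5
```

```bash
python3 -c "
from h import *
look('b2.png')"
```

```text
6.15 [0.4439 0.0218 0.097 ] yaw 43.372666651588716 [ 3.4  0.9 11.7] 0.8622421760566168
```

View pics/b2.png

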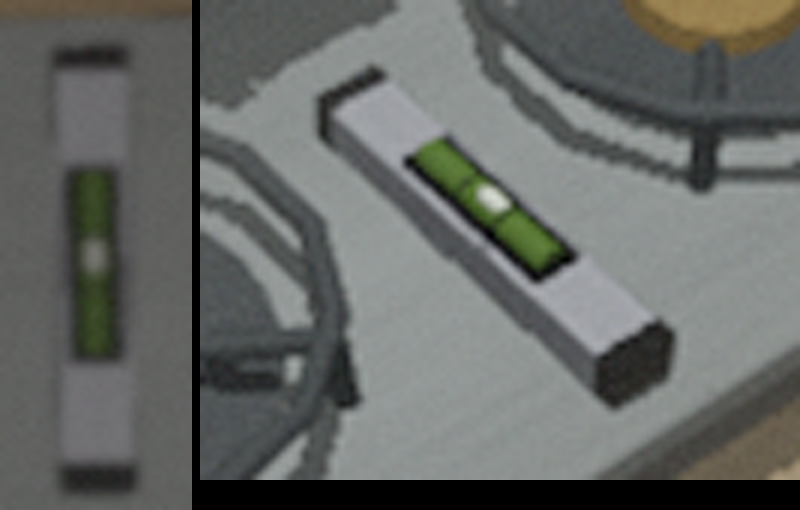

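The bubble is now near centre (row 256 against a vial middle of about 264), still slightly to the far side. I'll turn it a touch more and let the press build up, then measure numerically.

{"method": "servo_tool", "body": {
  "increments": [0,0,-0.1,-0.05,0,0.02,0,0,0,0,0,0,0,0,0,0,0,0,0,0,0,0,0,0,0,0,0,0,0,0,0,0,0,0,0,0,0,0,0,0,0,0,0,0,0,0,0,0,0]
}}

```text
clock: 6.95
eef_pos: [0.4439, 0.0219, 0.0973]
eef_rot: [1.384, 2.815, 0.006]
contact_force: [6.4, 0.1, 11.4]
gripper_width: 0.0127
finger_force: 63.4
```

```bash
cat > m.py <<'E'
from h import *
look('b3.png')
def meas(c,near,far,n=4):
    # sample strip along vial axis, world points at deck+34mm height
    P=cam(c); im=np.mean([env.grab_frame(c)[0].astype(float) for _ in range(n)],0).astype(np.float32)
    pn,pf=near,far
    N=400; t=np.linspace(0,1,N); L=np.zeros((N,3),np.float32)
    q=np.array(pn)[None]*(1-t[:,None])+np.array(pf)[None]*t[:,None]
    L=cv2.remap(im,q[:,0:1].astype(np.float32),q[:,1:2].astype(np.float32),cv2.INTER_LINEAR)[:,0]
    return t,L,P
# endpoints along the vial axis in picture px, beyond both ends
for c,a,b in [('top',(300+97/6,165+420/6),(300+91/6,165+110/6)),('scene',(270+(415-200)/6,230+133/6),(270+(590-200)/6,230+284/6))]:
    t,L,P=meas(c,a,b)
    X=np.array([atheight(P,*(np.array(a)*(1-k)+np.array(b)*k),.112)[0] for k in t])*1000
    blue=L[:,2]; green=(L[:,1]-L[:,2])>25*L[:,1].max()/255*0.6
    lo,hi=X[green].min(),X[green].max(); mid=(lo+hi)/2
    ins=(X>lo+3)&(X<hi-3); w=np.clip(blue-np.median(blue[ins])-0.3*(blue[ins].max()-np.median(blue[ins])),0,None)*ins
    print(c,'vial',lo,hi,hi-lo,'bubble-mid mm',(w*X).sum()/w.sum()-mid)
    for x0 in np.arange(lo-4,hi+4,2.5):
        i=np.argmin(abs(X-x0)); print(round(x0-mid,1),np.round(L[i]).astype(int),end='; ')
    print()
print(env.get_state()['contact_force'],env.get_state()['clock'])
E
python3 m.py
```

```text
6.95 [0.4439 0.0219 0.0973] yaw 37.64196512246605 [ 6.4  0.1 11.4] 0.962310720722247
top vial 618.4346946249595 699.6274934733037 81.19279884834418 bubble-mid mm 0.6723693275943106
-44.6 [90 90 91]; -42.1 [68 69 67]; -39.6 [52 58 45]; -37.1 [52 63 37]; -34.6 [56 68 37]; -32.1 [57 71 38]; -29.6 [57 71 38]; -27.1 [57 71 38]; -24.6 [57 71 39]; -22.1 [57 72 39]; -19.6 [57 71 38]; -17.1 [56 70 37]; -14.6 [54 67 37]; -12.1 [53 65 38]; -9.6 [59 69 44]; -7.1 [78 85 67]; -4.6 [ 97 100  89]; -2.1 [108 110 103]; 0.4 [110 112 105]; 2.9 [109 111 104]; 5.4 [100 103  92]; 7.9 [82 87 72]; 10.4 [62 70 50]; 12.9 [54 65 39]; 15.4 [55 68 37]; 17.9 [56 70 37]; 20.4 [56 70 37]; 22.9 [56 71 37]; 25.4 [56 71 37]; 27.9 [56 70 36]; 30.4 [56 70 36]; 32.9 [56 70 36]; 35.4 [55 68 38]; 37.9 [56 66 44]; 40.4 [67 70 62]; 42.9 [87 87 87]; 
scene vial 620.5795912557987 703.9791512018385 83.39955994603974 bubble-mid mm -1.8676073598387575
-45.7 [160 163 167]; -43.2 [152 157 156]; -40.7 [122 138 110]; -38.2 [ 89 119  53]; -35.7 [ 90 120  57]; -33.2 [ 92 121  58]; -30.7 [ 93 122  58]; -28.2 [ 93 122  58]; -25.7 [ 92 121  57]; -23.2 [ 93 122  58]; -20.7 [ 93 123  58]; -18.2 [ 89 117  56]; -15.7 [ 76 100  48]; -13.2 [74 96 49]; -10.7 [110 129  88]; -8.2 [168 178 158]; -5.7 [190 196 184]; -3.2 [197 203 193]; -0.7 [197 202 193]; 1.8 [191 197 187]; 4.3 [166 175 158]; 6.8 [109 126  91]; 9.3 [69 91 43]; 11.8 [ 81 107  50]; 14.3 [ 92 122  56]; 16.8 [ 93 122  57]; 19.3 [ 93 122  57]; 21.8 [ 93 122  57]; 24.3 [ 91 121  55]; 26.8 [ 93 122  57]; 29.3 [ 92 122  57]; 31.8 [ 93 123  57]; 34.3 [ 87 116  53]; 36.8 [66 90 39]; 39.3 [40 55 23]; 41.8 [27 34 20]; 44.3 [51 53 52]; 
[ 6.59512623  0.3307221  11.54352028] 7.45
```

View pics/b3.png

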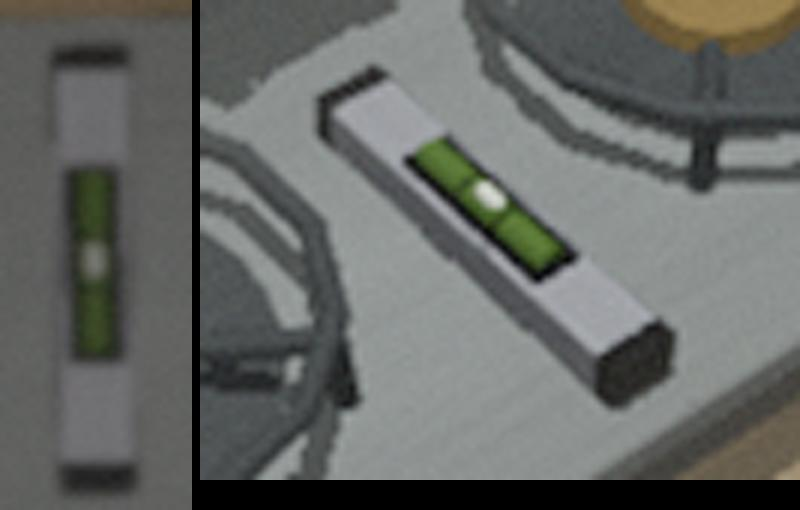

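Measured against the black lines, the bubble is within about 0.5 mm of centre. I'll firm up the press to about 15 N and relax the sideways load, then check that the bubble doesn't move, which would confirm the knob is on its stop.

{"method": "servo_tool", "body": {
  "increments": [0,0,0,0.1,0,-0.08,0,0,0,0,0,0,0,0,0,0,0,0,0,0,0,0,0,0,0,0,0,0,0,0,0,0,0,0,0,0,0,0,0,0,0,0,0,0,0,0,0,0,0]
}}

```text
clock: 8.15
eef_pos: [0.444, 0.0219, 0.0971]
eef_rot: [1.384, 2.816, 0.005]
contact_force: [-0.4, 0.0, 19.9]
gripper_width: 0.0128
finger_force: 64.7
```

```bash
python3 m.py | cut -c1-1700
```

```text
8.15 [0.444  0.0219 0.0971] yaw 37.650057325248135 [-0.4  0.  19.9] 0.962103447898474
top vial 618.1025176902164 699.2914215972565 81.18890390704019 bubble-mid mm 1.5278436197580731
-44.6 [93 92 94]; -42.1 [72 71 71]; -39.6 [51 56 44]; -37.1 [51 63 36]; -34.6 [56 70 38]; -32.1 [57 70 37]; -29.6 [57 71 37]; -27.1 [55 69 35]; -24.6 [56 71 37]; -22.1 [58 72 38]; -19.6 [58 71 38]; -17.1 [57 70 38]; -14.6 [54 67 36]; -12.1 [50 62 34]; -9.6 [55 66 40]; -7.1 [72 81 60]; -4.6 [92 96 83]; -2.1 [105 107  98]; 0.4 [110 111 105]; 2.9 [110 111 105]; 5.4 [104 106  97]; 7.9 [86 90 77]; 10.4 [67 73 56]; 12.9 [56 66 42]; 15.4 [55 68 38]; 17.9 [56 70 37]; 20.4 [56 69 37]; 22.9 [56 70 37]; 25.4 [56 70 37]; 27.9 [56 70 37]; 30.4 [56 70 36]; 32.9 [56 69 36]; 35.4 [55 68 37]; 37.9 [56 66 43]; 40.4 [64 68 59]; 42.9 [85 85 85]; 
scene vial 620.5795912557987 703.9791512018385 83.39955994603974 bubble-mid mm -1.4442344638946452
-45.7 [159 162 167]; -43.2 [151 156 156]; -40.7 [122 138 111]; -38.2 [ 88 118  52]; -35.7 [ 90 120  56]; -33.2 [ 93 122  58]; -30.7 [ 94 122  59]; -28.2 [ 93 122  59]; -25.7 [ 94 123  59]; -23.2 [ 93 122  59]; -20.7 [ 93 122  57]; -18.2 [ 89 117  55]; -15.7 [ 77 102  50]; -13.2 [69 93 42]; -10.7 [ 96 119  71]; -8.2 [157 167 146]; -5.7 [187 193 181]; -3.2 [199 204 194]; -0.7 [197 203 192]; 1.8 [192 198 187]; 4.3 [171 181 164]; 6.8 [116 133 100]; 9.3 [68 91 42]; 11.8 [ 80 106  48]; 14.3 [ 92 123  57]; 16.8 [ 91 122  56]; 19.3 [ 92 122  57]; 21.8 [ 91 121  56]; 24.3 [ 93 122  57]; 26.8 [ 92 122  56]; 29.3 [ 93 121  56]; 31.8 [ 95 123  59]; 34.3 [ 87 116  53]; 36.8 [66 89 40]; 39.3 [42 55 25]; 41.8 [30 36 23]; 44.3 [53 55 55]; 
[-1.03477319  0.17754058 20.04804149] 8.65
```

With 20 N on the stop the bubble moved only +0.4 to 0.8 mm, so it is down and centred to about +0.8 mm. I'll make a small trim and ease the push slightly.

{"method": "servo_tool", "body": {
  "increments": [0,0,-0.05,0,0,-0.01,0,0,0,0,0,0,0.03,0,0,0,0,0,0,0,0,0,0,0,0,0,0,0,0,0,0,0,0,0,0,0,0,0,0,0,0,0,0,0,0,0,0,0,0]
}}

```text
clock: 9.35
eef_pos: [0.4441, 0.0219, 0.0973]
eef_rot: [1.454, 2.781, 0.005]
contact_force: [-0.7, 0.7, 20.8]
gripper_width: 0.0126
finger_force: 64.6
```

```bash
python3 m.py | grep -v ';'
```

```text
9.35 [0.4441 0.0219 0.0973] yaw 34.79843499606524 [-0.7  0.7 20.8] 1.0119328910158272
top vial 618.4346946249595 699.6274934733037 81.19279884834418 bubble-mid mm 0.5112056563339138
scene vial 620.5795912557987 704.2389459323771 83.65935467657835 bubble-mid mm -2.4952289872070423
[-0.3591431  -0.112676   19.83344228] 9.85
```

View pics/b3.png

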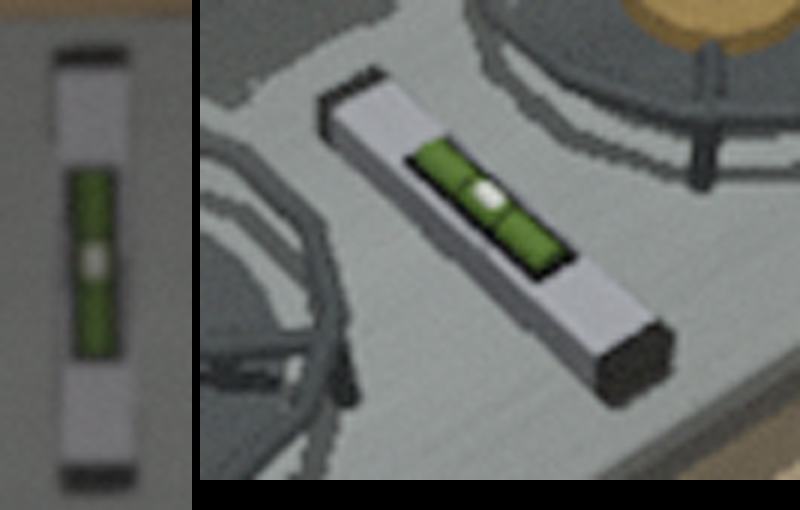

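The bubble sits midway between the two lines in both views, at scene crop (488,194), with the knob held down at 20 N. Handing in.

```bash
python3 -c "
from rig import env
print(env.job_done())"
```

```text
the job is handed in; nothing more can be done
None
```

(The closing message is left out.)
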